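# Open the back of a picture frame for glass etching

## Robot

A 7-joint arm with a two-finger parallel gripper is mounted at the origin on the work surface. World frame = base frame: x ahead of the robot, y to its left, z up, the work surface at z = 0. Lengths are in m, angles in rad, forces in N, time in s.
With the tool pointing down it reaches from about 0.425 to 0.925 m from the base axis. Payload 6.8 kg.
Tool frame: the origin (TCP) lies midway between the tips of the shut fingers; the grasp point (between the pads) lies 19 mm behind it; z points along the fingers, y is the line along which they close (so a half turn about z gives the same grasp; the last joint's range is limited). The gripper opens to 88 mm and grips with 3 to 60 N. Pads are 20 mm wide; open, the fingers measure 115 mm over their backs; the gripper's body (75 mm by 178 mm) begins 61 mm behind the grasp point.
Start: joints at [-1.213, 0.477, 0.022, 1.555, -0.011, 1.109, -0.083], TCP at [0.303, 0.603, 0.223] pointing down, gripper open.
Joint ranges: [-2.96, 2.96], [-0.34, 2.1], [-1.41, 1.46], [0.24, 2.44], [-1.37, 4.51], [0.17, 1.92], [-2.96, 2.96]. Speed limits (rad/s): [2.39, 2.39, 3.14, 3.14, 3.14, 3.14, 3.14].

## Interface

Orientations are given as a unit quaternion [w, x, y, z].
In Python, from bench import telemetry, camera, manip gives the robot as it stands. The module is installed in compiled form; this text tells all that it offers.
- The arm moves only by the tool carry_out, never from a script. Its argument "plan" is a list of rows, each an object with "delta_pos": the shift along the tool's x, y, z normalised to -1 to 1, where 1 is 0.1 m, a list of three; "dr": the turn, a rotation vector about the tool's x, y, z normalised to -1 to 1, where 1 is pi rad, a list of three; "fingers": the gripper command: -1 is fully open, 1 is shut, values between are in proportion. A call has 1 to 5 rows; each row is the pose to reach, as a shift and turn from the pose commanded when the call began, along the tool's axes at that moment, turning the shorter way round; what a row does not reach only later rows make up. A row lasts 1/10 s, in which the tool goes at most 50 mm and 8.59 degrees, less where a joint would pass 70% of its speed; a pose out of reach is approached as far as the arm can. A call with a number of a shift or a turn outside -1 to 1 is refused whole. A call with a gripper value outside its range is refused whole. The fingers move at their own pace and stop on an object; "grip_force" is the grip in N (left out, the last holds). Time passes only in rows, so rows that repeat a pose let the fingers close. It gives the time, the measured TCP pose, the force, the opening and the grip force at its end, in the units of the state.
- telemetry.read_state(): the state, without advancing time (a new reading comes with each control period).
- camera(name): name is "scene" or "top" or "wrist"; returns a dict with "image" (420x560x3 uint8, red, green, blue), "depth" (420x560 float32, m along the optical axis (not along the pixel's ray), 0 where there is no reading), "fx", "fy", "cx", "cy" (pixels), "dist_coeffs" ([k1, k2, p1, p2, k3] as OpenCV has them; the pictures are not rectified), "rvec" (rotation vector, rad) and "tvec" (3), from world to camera coordinates, as OpenCV has them; the wrist camera has in their place "mount" (4x4, takes a point from camera to tool coordinates, whose origin is the TCP and whose axes are the flange's). Camera axes: x right, y down, z forward; pixel columns grow to the right and rows downward; lengths in m; the calibration is good to about 2 mm. A picture is of the moment at which its call begins: read the wrist's pose just before it.
- manip.close_job(): hands the job in; it is judged then, once.
The state is a dict: "clock": time; "qpos": joint angles; "qd": joint speeds; "effort": joint torques, N m; "ee_pos": TCP position; "eef_rot": TCP orientation; "ft_force": force on the tool from outside, world axes, zero at the start; "torque": the same for the moment, N m; "grip_width": finger opening in m; "finger_force": force on a finger pad.
Only numpy, scipy, OpenCV 4.12 (cv2) and the standard library are available. Lean on these libraries where they do the work, as an engineer would, in place of code of your own. Each camera call takes 0.05 s, during which the arm holds its last target. There are 200 camera calls.

## Task

The picture frame lies face down on the craft table: open its back so that the glass inside can be etched. Turn the white swing tab aside, clear of the plywood back panel while the panel is still seated in the frame, then lift the panel out by its black knob and gently lay it flat, knob up, wholly within the edges of the green cutting mat, without dropping it, and let go. Leave the tab turned aside and do not disturb the upturned goblet, the small jar or the foam brush.

Things in the scene. Friction and masses are not known exactly. Their poses are not given: they have to be found in the camera images.
- frame: dark wooden picture frame lying face down, fixed to the table, 218 (its x) x 178 (its y) x 26 mm high; origin at the centre of its underside, z up. Its rails are 34 mm wide; in its back (top) is a recess 150 x 110 mm, 6 mm deep, whose ledge, 20 mm above the table, carries the panel. It may lie on either side of the table, turned up to 0.8 rad either way.
- panel: loose light plywood back panel, 146 (its x) x 106 (its y) x 5 mm, about 0.09 kg, seated in the frame's recess with 2 mm of play on each side; seated, its top is 1 mm below the frame's top. Origin at the centre of its underside, z up. In the middle of its top stands a black knob, an upright cylinder 22 mm across and 32 mm high.
- knob_top (a point): centre of the top of the panel's knob, 37 mm above the panel's origin (57 mm above the table while the panel is seated); the centre of mass lies on the knob's axis
- tab (a joint): angle of the white swing tab about its upright pivot, rad: 0 = pointing along the frame's +x, over the panel; positive is counter-clockwise seen from above; stops at -1.7 and +1.7. It starts within 0.35 of 0, may be turned either way, and is off the panel beyond about 1.2 either way. It turns with light friction (about 0.5 N at the tip) and stays where it is left.
- tab_pivot (a point): on the tab's pivot, at the tab's top face (37 mm above the table); the pivot is on the frame's -x rail, 95 mm from the frame's centre along its -x
- tab_tip (a point): near the tab's free end, 43 mm from the pivot, at the top face. The tab is a bar 14 mm wide, 10 mm thick (27 to 37 mm above the table, 2 mm above the panel's top), with a round end that reaches 50 mm from the pivot
- corner0 (a point): lower corner of the panel at its +x +y
- corner1 (a point): lower corner of the panel at its +x -y
- corner2 (a point): lower corner of the panel at its -x -y
- corner3 (a point): lower corner of the panel at its -x +y
- mat: green cutting mat with white grid lines, fixed to the table, 260 (its x) x 220 (its y) x 4 mm; origin at the centre of its underside, z up. It lies on the other side of the table from the frame.
- goblet: bystander: clear glass goblet standing upside down on its rim, 80 mm across, 164 mm high, at the far right; origin at the centre of its underside
- jar: bystander: small blue-and-white jar with white cap, 60 mm across, 75 mm high, on the middle line beyond the brush; origin at the centre of its underside
- brush: bystander: foam brush, 160 mm long, 25 mm wide, 12 mm high, lying in the middle between frame and mat; origin about the middle of its length, on its underside
Things that resemble listed ones, but are neither listed nor needed, are in the scene too. Of the things like the panel, leave any that is pink; of the rest the larger one is meant.

How it is judged:
On the way, in this order (a step that is already met when the one before it is completed fails the run):
1. the tab is turned at least 1.15 rad aside, either way, while the panel is still seated in the frame ((value of joint tab above 1.15 rad or value of joint tab below -1.15 rad) and z of panel in the frame of frame below 0.024 m and horizontal distance between panel and frame below 0.008 m), for 0.2 s.
2. the panel is lifted out: at least 10 mm above its seat, held by the fingers (z of panel in the frame of frame above 0.03 m and contact force between the fingers and panel above 0.2 N), for 0.1 s.
At the end, for the whole second after the job is handed in: the panel lies at rest flat on the mat, knob up (tilt under 0.06 rad, underside within 4 mm of the mat's top), all four corners within the mat's outline (3 mm over is allowed), and the tab is still turned at least 1.15 rad aside (x of corner0 in the frame of mat between -0.133 and 0.133 m and y of corner0 in the frame of mat between -0.113 and 0.113 m and x of corner1 in the frame of mat between -0.133 and 0.133 m and y of corner1 in the frame of mat between -0.113 and 0.113 m and x of corner2 in the frame of mat between -0.133 and 0.133 m and y of corner2 in the frame of mat between -0.113 and 0.113 m and x of corner3 in the frame of mat between -0.133 and 0.133 m and y of corner3 in the frame of mat between -0.113 and 0.113 m and (value of joint tab above 1.15 rad or value of joint tab below -1.15 rad) and angle between panel's own z axis and vertical below 0.06 rad and z of panel in the frame of mat between 0 and 0.008 m and linear speed of panel below 0.02 m/s); the robot touches nothing.
It fails at once if the goblet is shoved more than 30 mm or knocked over (distance of goblet from where it was at the start of the episode above 0.03 m or angle between goblet's own z axis and vertical above 0.5 rad).
It fails at once if the jar is shoved more than 30 mm or knocked over (distance of jar from where it was at the start of the episode above 0.03 m or angle between jar's own z axis and vertical above 0.5 rad).
It fails at once if the brush is shoved more than 30 mm (distance of brush from where it was at the start of the episode above 0.03 m).
It fails at once if the panel is dropped: faster than 0.6 m/s out of the fingers (a fall of about 18 mm) (linear speed of panel above 0.6 m/s and contact force between the fingers and panel below 0.1 N).
It also fails if it takes over 54 s, if anything falls off the work surface, if the arm or the gripper's body presses on something with over 40 N, if the wrist force passes 120 N, or if a joint passes its speed limit or range.

## Working session

There is one attempt and no reset: what is moved stays moved. The work goes in short steps, Python scripts to look and compute and a tool call to move; the robot and the scene stay as the last step left them, time stands still between calls to the robot, and variables do not carry over. Pictures are saved under pics/ and viewed, at most 10 in all, crops included, and the job is handed in when it is done.

Besides the shell and the picture viewer there is one more tool, called after "Request:" in YAML: its name, and indented under it one key for each argument. carry_out: Moves the arm, as the interface text tells. Its arguments: {"type":"object","properties":{"plan":{"type":"array"},"grip_force":{"type":"number"}},"required":["plan"]}

```bash
mkdir -p pics; python3 - <<'E'
from bench import telemetry, camera
import cv2,pickle
s=telemetry.read_state();print(s['clock'],s['ee_pos'],s['eef_rot'],s['grip_width'])
for n in('scene','top'):
    c=camera(n);pickle.dump(c,open(n+'.pkl','wb'))
    cv2.imwrite(f'pics/{n}0.png',c['image'][...,::-1])
    print(n,c['fx'],c['cx'],c['dist_coeffs'],c['rvec'],c['tvec'])
E
```

```text
0.0 [0.30294097 0.60256232 0.22169412] [-1.40479910e-04  2.30796022e-01  9.73001762e-01 -8.64814268e-04] 0.08765745817258974
scene 474.68449548999763 281.8123984993727 [-0.16870587  0.          0.          0.          0.        ] [ 1.46484224  2.27920025 -0.76174628] [ 0.22759492 -0.34171919  1.77640329]
top 444.0522275563915 282.5171782165631 [0.04603068 0.         0.         0.         0.        ] [ 2.15480532 -2.0955932   0.2185311 ] [-0.04345564  0.52078409  1.16167541]
```

View pics/top0.png

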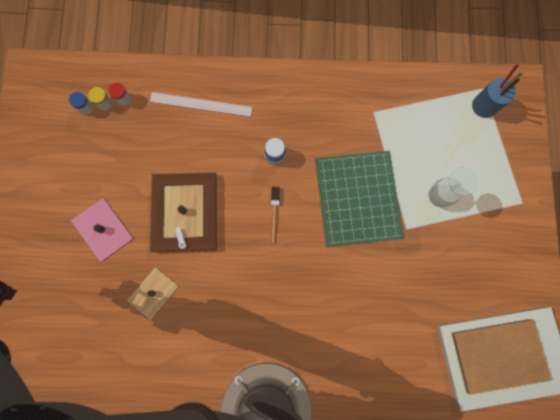

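View pics/scene0.png

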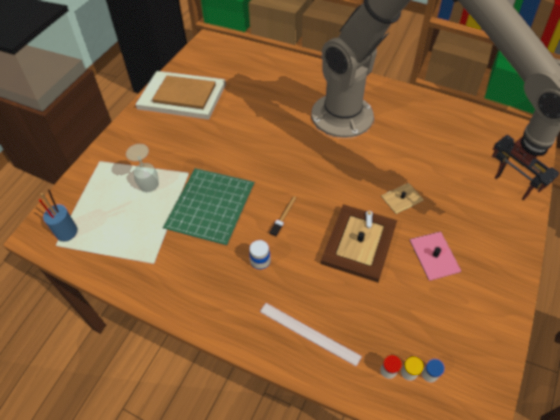

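The top view shows these things that could be the panel: a pink one at (101,230), which is to be left; a small loose plywood one at (152,293); and the larger plywood one in the frame at (184,212), which is the one I want. The white tab runs from a pivot near (182,245) to about (179,229). The mat is at (360,198), the brush at (275,212), the jar at (275,151) and the goblet at about (450,190).

```bash
cat > h.py <<'E'
import numpy as np,cv2,pickle
from scipy.spatial.transform import Rotation as R
def pose(c,s=None):
    """camera rotation (cam->world) and centre"""
    if 'rvec' in c:
        r=cv2.Rodrigues(np.array(c['rvec'],float))[0]; return r.T,-r.T@np.ravel(c['tvec'])
    q=s['eef_rot']; T=R.from_quat([q[1],q[2],q[3],q[0]]).as_matrix(); M=np.array(c['mount'])
    return T@M[:3,:3],T@M[:3,3]+s['ee_pos']
def K(c): return np.array([[c['fx'],0,c['cx']],[0,c['fy'],c['cy']],[0,0,1.]])
def ray(c,uv,z,s=None):
    A,o=pose(c,s)
    n=cv2.undistortPoints(np.float64(uv).reshape(-1,1,2),K(c),np.array(c['dist_coeffs'],float))[:,0]
    d=np.c_[n,np.ones(len(n))]@A.T
    return o+d*((z-o[2])/d[:,2])[:,None]
def biggest(m,near=None):
    cs=cv2.findContours(m.astype(np.uint8),cv2.RETR_EXTERNAL,cv2.CHAIN_APPROX_NONE)[0]
    return max(cs,key=cv2.contourArea)
def rect(c,m,z,s=None):
    P=ray(c,biggest(m)[:,0],z,s)[:,:2]
    (x,y),(w,h),a=cv2.minAreaRect((P*1000).astype(np.float32)); return x/1e3,y/1e3,w,h,a
E
python3 - <<'E'
from h import *
c=pickle.load(open('top.pkl','rb'));im=c['image'];hsv=cv2.cvtColor(im,cv2.COLOR_RGB2HSV);H,S,V=cv2.split(hsv)
vv,uu=np.mgrid[:420,:560]
roi=lambda a,b,d,e:(uu>a)&(uu<b)&(vv>d)&(vv<e)
print('mat',rect(c,(H>45)&(H<95)&(S>80)&roi(300,420,140,260),.004))
print('frame',rect(c,((V<75)|((H>14)&(V>110)))&roi(143,225,165,260),.026))
for n,m,z in [('panel',(H>14)&(S>60)&(V>120)&roi(155,215,175,245),.025),('knob',(V<50)&roi(175,195,200,222),.05),('tab',(S<60)&(V>140)&roi(165,200,220,252),.037),('cap',(S<60)&(V>150)&roi(260,290,135,165),.075)]:
    print(n,m.sum(),rect(c,m,z))
x=cv2.resize(im[160:320,60:240],None,fx=4,fy=3.7,interpolation=cv2.INTER_CUBIC);cv2.imwrite('pics/c1.png',x[...,::-1])
print('pts brush ends',ray(c,[(275,188),(274,242)],.01),'gob',ray(c,[(446,190)],0))
print('goblet top-ish',ray(c,[(463,180)],.0))
E
```

```text
mat (0.5897222290039063, -0.26120440673828127, 0.0, 0.0, 0.0)
frame (0.49907537841796873, 0.24497915649414062, 172.92848205566406, 109.46529388427734, 3.4784464836120605)
panel 1922 (0.5105767517089844, 0.24538003540039063, 147.6263885498047, 109.00579833984375, 3.0435736179351807)Traceback (most recent call last):
  File "<stdin>", line 8, in <module>
  File "h.py", line 19, in rect
    P=ray(c,biggest(m)[:,0],z,s)[:,:2]
            ~~~~~~~^^^
  File "h.py", line 17, in biggest
    return max(cs,key=cv2.contourArea)
ValueError: max() iterable argument is empty
```

```bash
python3 - <<'E'
from h import *
c=pickle.load(open('top.pkl','rb'));im=c['image'];hsv=cv2.cvtColor(im,cv2.COLOR_RGB2HSV);H,S,V=cv2.split(hsv)
vv,uu=np.mgrid[:420,:560]
roi=lambda a,b,d,e:(uu>a)&(uu<b)&(vv>d)&(vv<e)
for p in [(182,210),(181,238),(340,190),(160,190),(275,147),(200,220)]: print(p,hsv[p[1],p[0]])
def tr(n,m,z):
    m=cv2.morphologyEx(m.astype(np.uint8),cv2.MORPH_CLOSE,np.ones((5,5)))
    try: print(n,m.sum(),np.round(rect(c,m,z),3))
    except ValueError: print(n,'none')
tr('mat',(H>45)&(H<100)&(S>50)&(V<150)&roi(300,420,140,260),.004)
tr('frame',(V<85)&roi(143,225,165,260),.026)
tr('knob',(V<90)&roi(175,195,200,220),.05)
tr('tab',(S<90)&(V>120)&roi(165,200,220,252),.037)
print('brush',ray(c,[(275,188),(274,242)],.01),'gob',ray(c,[(446,190)],0),'jar',ray(c,[(275,147)],.075))
x=cv2.resize(im[160:320,60:240],None,fx=4,fy=3.7,interpolation=cv2.INTER_CUBIC);cv2.imwrite('pics/c1.png',x[...,::-1])
E
```

```text
(182, 210) [10 85 63]
(181, 238) [125   8 196]
(340, 190) [ 64  58 109]
(160, 190) [ 10 141  96]
(275, 147) [125   8 198]
(200, 220) [ 17 107 193]
mat 6542 [ 5.68000e-01 -2.45000e-01  2.54436e+02  2.14911e+02  7.84500e+00]
frame 100 [ 0.513  0.25  22.094 15.528 48.541]
knob 48 [ 0.508  0.244 23.727 15.12  47.062]
tab 159 [ 0.435  0.247 62.091 20.168 16.883]
brush [[ 0.58660476 -0.00639667  0.01      ]
 [ 0.43226936 -0.00820345  0.01      ]] gob [[ 0.59747067 -0.4965572   0.        ]] jar [[ 0.68646062 -0.00357825  0.075     ]]
```

View pics/c1.png

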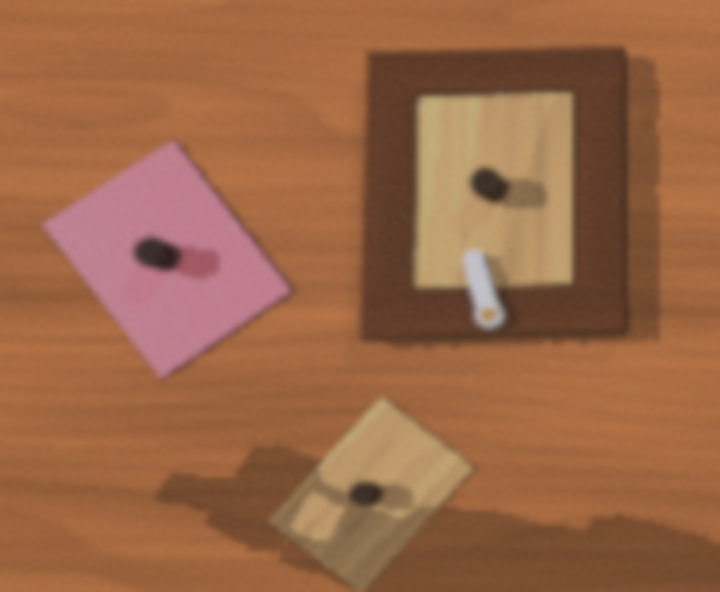

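The crop shows the framed plywood panel with a black knob at (490,184). The white tab runs from its pivot at (488,314) to its tip at about (473,254). The loose plywood panel at (370,490) is smaller and the other is pink, so the choice holds.

```bash
cat >> h.py <<'E'
def go(s,p,yaw=None):
    """print shift/turn in move units to reach p with tool down, tool y at world angle yaw"""
    q=s['eef_rot'];T=R.from_quat([q[1],q[2],q[3],q[0]])
    d=T.inv().apply(np.array(p)-s['ee_pos'])/0.1
    out=[np.round(d,3)]
    if yaw is not None:
        y=np.array([np.cos(yaw),np.sin(yaw),0]);z=np.array([0,0,-1.]);M=np.c_[np.cross(y,z),y,z]
        out.append(np.round((T.inv()*R.from_matrix(M)).as_rotvec()/np.pi,4))
    print('go',*out); return out
E
python3 - <<'E'
from h import *
from bench import telemetry
c=pickle.load(open('top.pkl','rb'))
f=lambda L:[(60+(a+.5)/4-.5,160+(b+.5)/3.7-.5) for a,b in L]
F=ray(c,f([(368,54),(625,48),(628,333),(362,338)]),.026)[:,:2]  # +x+y,+x-y,-x-y,-x+y
print('frame',F.mean(0),np.linalg.norm(F-np.roll(F,1,0),axis=1)); d=F[0]+F[1]-F[2]-F[3];th=np.arctan2(d[1],d[0])
p=ray(c,f([(488,314)]),.037)[0,:2];t=ray(c,f([(473,254)]),.037)[0,:2];print('th',th,'pivot',p,'tip',t,'tab',np.arctan2(*(t-p)[::-1])-th)
print('knob',ray(c,f([(486,181)]),.057))
u=np.array([np.cos(th),np.sin(th)]);print('centre from pivot',p+.095*u)
s=telemetry.read_state()
go(s,[.44,.24,.20],np.pi/2+th)
E
```

```text
frame [0.50905015 0.24390307] [0.21534417 0.17918604 0.21750239 0.17932188]
th 0.06431118437962437 pivot [0.41554997 0.24076233] tip [0.45942814 0.2540209 ] tab 0.22913320088609568
knob [[0.51052191 0.24467011 0.057     ]]
centre from pivot [0.51035358 0.24686768]
go [-2.853 -2.624  0.222] [-5.000e-04 -1.000e-04 -1.687e-01]
```

Request:
carry_out:
  plan:
    - {"delta_pos": [-0.95, -0.87, 0.07], "dr": [0, 0, 0], "fingers": 1}
    - {"delta_pos": [-0.95, -0.87, 0.07], "dr": [0, 0, 0], "fingers": 1}
    - {"delta_pos": [-0.95, -0.87, 0.07], "dr": [0, 0, 0], "fingers": 1}

```text
clock: 0.4
ee_pos: [0.3507, 0.4784, 0.2149]
eef_rot: [0.0, 0.232, 0.973, -0.001]
ft_force: [0.4, 0.3, -0.0]
grip_width: 0.0673
finger_force: 0.0
```

Request:
carry_out:
  plan:
    - {"delta_pos": [-0.95, -0.87, 0.07], "dr": [0, 0, 0], "fingers": 1}
    - {"delta_pos": [-0.95, -0.87, 0.07], "dr": [0, 0, 0], "fingers": 1}
    - {"delta_pos": [-0.95, -0.87, 0.07], "dr": [0, 0, 0], "fingers": 1}

```text
clock: 0.7
ee_pos: [0.3961, 0.3578, 0.2082]
eef_rot: [0.0, 0.233, 0.973, -0.001]
ft_force: [-0.1, -0.6, -0.1]
grip_width: 0.0432
finger_force: 0.0
```

Request:
carry_out:
  plan:
    - {"delta_pos": [-0.95, -0.87, 0.07], "dr": [0, 0, -0.169], "fingers": 1}
    - {"delta_pos": [-0.95, -0.87, 0.07], "dr": [0, 0, -0.169], "fingers": 1}
    - {"delta_pos": [-0.95, -0.87, 0.07], "dr": [0, 0, -0.169], "fingers": 1}
    - {"delta_pos": [-0.95, -0.87, 0.07], "dr": [0, 0, -0.169], "fingers": 1}
    - {"delta_pos": [-0.95, -0.87, 0.07], "dr": [0, 0, -0.169], "fingers": 1}

```text
clock: 1.2
ee_pos: [0.4408, 0.2406, 0.2015]
eef_rot: [-0.0, -0.032, 0.999, -0.0]
ft_force: [-0.6, 0.5, 0.5]
grip_width: 0.0036
finger_force: 0.0
```

```bash
python3 - <<'E'
from h import *
from bench import telemetry,camera
s=telemetry.read_state();c=camera('wrist');pickle.dump((c,s),open('w1.pkl','wb'))
print(s['clock'],s['ee_pos'],s['eef_rot'],s['ft_force'],s['grip_width'])
cv2.imwrite('pics/w1.png',c['image'][...,::-1])
E
```

```text
1.2 [0.4408116  0.24058382 0.20146359] [-2.28525063e-04 -3.16234774e-02  9.99499821e-01 -1.10538305e-04] [-0.61390003  0.53975305  0.47960453] 0.003588305459818744
```

View pics/w1.png

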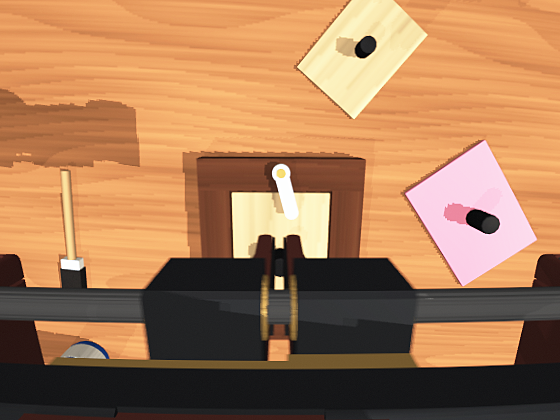

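The wrist view shows the tab pivot at (281,172), the tab's end at about (292,215), and the outer edge of the frame's −x rail from (198,158) to (365,158).

```bash
python3 - <<'E'
from h import *
c,s=pickle.load(open('w1.pkl','rb'))
p,t=ray(c,[(281,172),(291,213)],.037,s)[:,:2];print(p,t,np.linalg.norm(t-p),np.arctan2(*(t-p)[::-1]))
F=ray(c,[(198,158),(365,158)],.026,s)[:,:2];d=F[1]-F[0];print(F,np.linalg.norm(d),np.arctan2(-d[0],d[1]))
for o in [(36,-20),(38,0),(39,12),(32,26),(20,36)]:
    go(s,[p[0]+o[0]/1e3,p[1]+o[1]/1e3,.031])
go(s,[p[0]+.036,p[1]-.02,.06])
E
```

```text
[0.41761746 0.24136597] [0.46015222 0.25463292] 0.04455577799206743 0.3023458037893635
[[0.40959725 0.15371935]
 [0.39871831 0.32854479]] 0.17516359776360343 0.06214735191858077
go [-0.116 -0.2    1.705]
go [-1.490e-01 -1.000e-03  1.705e+00]
go [-0.167  0.118  1.705]
go [-0.106  0.262  1.705]
go [0.008 0.369 1.705]
go [-0.116 -0.2    1.415]
```

Request:
carry_out:
  plan:
    - {"delta_pos": [-0.116, -0.2, 0.5], "dr": [0, 0, 0], "fingers": 1}
    - {"delta_pos": [-0.116, -0.2, 1.0], "dr": [0, 0, 0], "fingers": 1}
    - {"delta_pos": [-0.116, -0.2, 1.0], "dr": [0, 0, 0], "fingers": 1}

```text
clock: 1.55
ee_pos: [0.4497, 0.2213, 0.097]
eef_rot: [-0.004, -0.032, 0.999, -0.003]
ft_force: [-0.4, 0.3, -0.3]
grip_width: 0.0007
finger_force: 0.0
```

Request:
carry_out:
  plan:
    - {"delta_pos": [0, 0, 0.3], "dr": [0, 0, 0], "fingers": 1}
    - {"delta_pos": [0, 0, 0.5], "dr": [0, 0, 0], "fingers": 1}
    - {"delta_pos": [0, 0, 0.62], "dr": [0, 0, 0], "fingers": 1}
    - {"delta_pos": [0, 0, 0.7], "dr": [0, 0, 0], "fingers": 1}
    - {"delta_pos": [0, 0, 0.7], "dr": [0, 0, 0], "fingers": 1}

```text
clock: 2.05
ee_pos: [0.4534, 0.2233, 0.0318]
eef_rot: [-0.0, -0.033, 0.999, 0.0]
ft_force: [-0.4, 0.0, -0.4]
grip_width: 0.0002
finger_force: 0.0
```

Height is 0.0318, no contact. Next, push along the arc slowly.

Request:
carry_out:
  plan:
    - {"delta_pos": [-0.02, 0.1, 0], "dr": [0, 0, 0], "fingers": 1}
    - {"delta_pos": [-0.033, 0.2, 0], "dr": [0, 0, 0], "fingers": 1}
    - {"delta_pos": [-0.045, 0.26, 0], "dr": [0, 0, 0], "fingers": 1}
    - {"delta_pos": [-0.05, 0.32, 0], "dr": [0, 0, 0], "fingers": 1}
    - {"delta_pos": [-0.03, 0.38, 0], "dr": [0, 0, 0], "fingers": 1}

```text
clock: 2.55
ee_pos: [0.4544, 0.2616, 0.0319]
eef_rot: [0.0, -0.033, 0.999, 0.0]
ft_force: [1.0, -0.7, 1.1]
grip_width: 0.0005
finger_force: 0.3
```

Request:
carry_out:
  plan:
    - {"delta_pos": [0.03, 0.07, 0], "dr": [0, 0, 0], "fingers": 1}
    - {"delta_pos": [0.07, 0.12, 0], "dr": [0, 0, 0], "fingers": 1}
    - {"delta_pos": [0.11, 0.16, 0], "dr": [0, 0, 0], "fingers": 1}
    - {"delta_pos": [0.155, 0.19, 0], "dr": [0, 0, 0], "fingers": 1}
    - {"delta_pos": [0.155, 0.19, 0], "dr": [0, 0, 0], "fingers": 1}

```text
clock: 3.05
ee_pos: [0.4363, 0.2793, 0.0316]
eef_rot: [-0.0, -0.033, 0.999, 0.0]
ft_force: [-0.4, -0.1, 0.7]
grip_width: 0.0001
finger_force: 0.0
```

Request:
carry_out:
  plan:
    - {"delta_pos": [-0.1, -0.02, 0], "dr": [0, 0, 0], "fingers": 1}
    - {"delta_pos": [-0.1, -0.02, -0.5], "dr": [0, 0, 0], "fingers": 1}
    - {"delta_pos": [-0.1, -0.02, -0.95], "dr": [0, 0, 0], "fingers": 1}
    - {"delta_pos": [-0.1, -0.02, -0.95], "dr": [0, 0, 0], "fingers": 1}

```text
clock: 3.45
ee_pos: [0.4517, 0.2791, 0.1321]
eef_rot: [0.004, -0.032, 0.999, 0.003]
ft_force: [0.8, 0.0, -0.5]
grip_width: 0.0004
finger_force: 0.0
```

```bash
python3 - <<'E'
from h import *
from bench import telemetry,camera
s=telemetry.read_state();c=camera('wrist');pickle.dump((c,s),open('w2.pkl','wb'))
t=camera('top');pickle.dump(t,open('top2.pkl','wb'))
print(s['clock'],s['ee_pos'],s['eef_rot'])
cv2.imwrite('pics/w2.png',c['image'][...,::-1])
E
```

```text
3.45 [0.45171369 0.27909309 0.13213515] [ 0.00411021 -0.03171286  0.99948437  0.00289891]
```

View pics/w2.png

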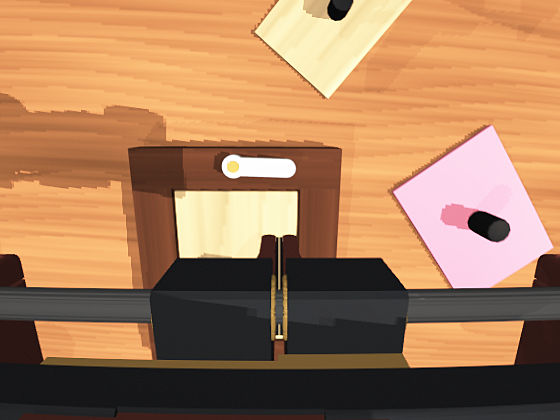

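The tab now points along +y, from its pivot at (232,166) to its tip at (290,168), clear of the panel. I'll go on to the knob.

```bash
python3 - <<'E'
from h import *
c,s=pickle.load(open('w2.pkl','rb'))
p,t=ray(c,[(232,166),(290,168)],.037,s)[:,:2];print('tab',p,np.arctan2(*(t-p)[::-1])-.062)
go(s,[.5105,.2455,.132],np.pi/2+.062);go(s,[.5105,.2455,.03],np.pi/2+.062)
E
```

```text
tab [0.41804671 0.23996795] 1.5351402613878922
go [-0.565 -0.373  0.004] [0.0018 0.0027 0.0005]
go [-0.557 -0.378  1.024] [0.0018 0.0027 0.0005]
```

Request:
carry_out:
  plan:
    - {"delta_pos": [-0.58, -0.36, 0], "dr": [0, 0, 0], "fingers": -0.14}
    - {"delta_pos": [-0.58, -0.36, 0], "dr": [0, 0, 0], "fingers": -0.14}
    - {"delta_pos": [-0.58, -0.36, 0], "dr": [0, 0, 0], "fingers": -0.14}
    - {"delta_pos": [-0.58, -0.36, 0], "dr": [0, 0, 0], "fingers": -0.14}
    - {"delta_pos": [-0.58, -0.36, 0], "dr": [0, 0, 0], "fingers": -0.14}

```text
clock: 4.05
ee_pos: [0.5061, 0.2457, 0.1257]
eef_rot: [-0.001, -0.033, 0.999, -0.0]
ft_force: [0.3, 0.2, 0.3]
grip_width: 0.0372
finger_force: 0.0
```

```bash
python3 - <<'E'
from h import *
from bench import telemetry,camera
s=telemetry.read_state();c=camera('wrist');pickle.dump((c,s),open('w3.pkl','wb'))
print(s['clock'],s['ee_pos'],s['eef_rot'],s['grip_width'])
cv2.imwrite('pics/w3.png',c['image'][...,::-1])
go(s,[.5105,.2455,.03],np.pi/2+.062)
E
```

```text
4.05 [0.50608719 0.24574988 0.12569701] [-1.09870028e-03 -3.32660661e-02  9.99445894e-01 -2.57226272e-04] 0.03719426835425839
go [-0.046 -0.005  0.957] [-0.0001 -0.0007  0.0014]
```

View pics/w3.png

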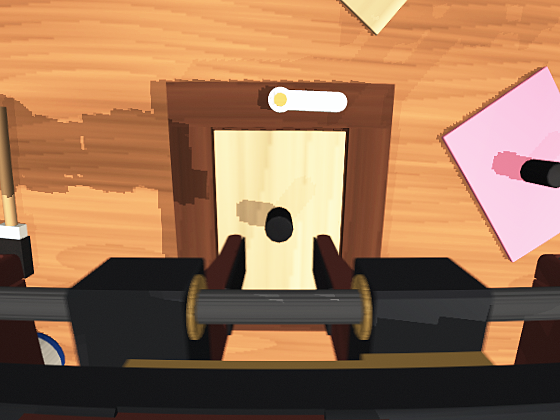

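```bash
python3 - <<'E'
from h import *
c,s=pickle.load(open('w3.pkl','rb'))
V=c['image'].max(2);m=(V<60).astype(np.uint8);m[250:]=0;m[:,:255]=0;m[:,305:]=0;m[:195]=0
x,y,w,h=cv2.boundingRect(biggest(m));print(x,y,w,h)
print('nadir z0 top', pose(c,s)[1])
ct=(x+w/2-.5,y+h-w/2);cb=(x+w/2-.5,y+w*.45)
print('top',ray(c,[ct],.057,s),'diam',np.ptp(ray(c,[(x,ct[1]),(x+w,ct[1])],.057,s)[:,1]),'base',ray(c,[cb],.025,s))
E
```

```text
265 207 28 35
nadir z0 top [0.44162747 0.24152725 0.28820462]
top [[0.51289959 0.24591927 0.057     ]] diam 0.021056059485152212 base [[0.51529907 0.24604046 0.025     ]]
```

The black knob's top is at about (279,228), which gives (0.512, 0.246). The measured diameter is 21 mm, as expected. I'll go down and grip.

Request:
carry_out:
  plan:
    - {"delta_pos": [-0.06, 0, 0.3], "dr": [0, 0, 0], "fingers": -0.14}
    - {"delta_pos": [-0.06, 0, 0.6], "dr": [0, 0, 0], "fingers": -0.14}
    - {"delta_pos": [-0.06, 0, 0.8], "dr": [0, 0, 0], "fingers": -0.14}
    - {"delta_pos": [-0.06, 0, 0.94], "dr": [0, 0, 0], "fingers": -0.14}
    - {"delta_pos": [-0.06, 0, 0.94], "dr": [0, 0, 0], "fingers": -0.14}

```text
clock: 4.6
ee_pos: [0.5118, 0.2456, 0.031]
eef_rot: [-0.002, -0.033, 0.999, -0.001]
ft_force: [-0.7, 0.4, 0.6]
grip_width: 0.0501
finger_force: 0.0
```

Request:
carry_out:
  plan:
    - {"delta_pos": [0, 0, 0], "dr": [0, 0, 0], "fingers": 0.7}
    - {"delta_pos": [0, 0, 0], "dr": [0, 0, 0], "fingers": 1}
    - {"delta_pos": [0, 0, 0], "dr": [0, 0, 0], "fingers": 1}
    - {"delta_pos": [0, 0, 0], "dr": [0, 0, 0], "fingers": 1}
    - {"delta_pos": [0, 0, 0], "dr": [0, 0, 0], "fingers": 1}
  grip_force: 25

```text
clock: 5.1
ee_pos: [0.5141, 0.246, 0.0335]
eef_rot: [0.001, -0.033, 0.999, 0.0]
ft_force: [-1.8, -0.2, 5.4]
grip_width: 0.0211
finger_force: 25.0
```

Request:
carry_out:
  plan:
    - {"delta_pos": [0, 0, -0.06], "dr": [0, 0, 0], "fingers": 1}
    - {"delta_pos": [0, 0, -0.15], "dr": [0, 0, 0], "fingers": 1}
    - {"delta_pos": [0, 0, -0.3], "dr": [0, 0, 0], "fingers": 1}
    - {"delta_pos": [0, 0, -0.5], "dr": [0, 0, 0], "fingers": 1}
    - {"delta_pos": [0, 0, -0.7], "dr": [0, 0, 0], "fingers": 1}

```text
clock: 5.6
ee_pos: [0.5136, 0.2456, 0.1043]
eef_rot: [0.0, -0.032, 0.999, 0.0]
ft_force: [-0.4, -0.3, -2.4]
grip_width: 0.0212
finger_force: 25.0
```

Request:
carry_out:
  plan:
    - {"delta_pos": [0, 0, -0.2], "dr": [0, 0, 0], "fingers": 1}
    - {"delta_pos": [0, 0, -0.4], "dr": [0, 0, 0], "fingers": 1}
    - {"delta_pos": [0, 0, -0.6], "dr": [0, 0, 0], "fingers": 1}
    - {"delta_pos": [0, 0, -0.6], "dr": [0, 0, 0], "fingers": 1}
    - {"delta_pos": [0, 0, -0.6], "dr": [0, 0, 0], "fingers": 1}

```text
clock: 6.1
ee_pos: [0.5136, 0.2457, 0.1632]
eef_rot: [0.0, -0.033, 0.999, 0.0]
ft_force: [0.2, -0.3, -0.9]
grip_width: 0.0216
finger_force: 25.0
```

```bash
python3 - <<'E'
from h import *
from bench import telemetry,camera
s=telemetry.read_state();c=camera('scene')
print(s['clock'],s['ee_pos'],s['grip_width'],s['finger_force'],s['ft_force'])
cv2.imwrite('pics/s2.png',c['image'][...,::-1])
go(s,[.568,-.245,s['ee_pos'][2]],np.pi/2+.137)
E
```

```text
6.1 [0.51363076 0.24568453 0.16316402] 0.021553270186273288 24.999549686908722 [ 0.20114562 -0.29082359 -0.9447924 ]
go [-2.230e-01 -4.932e+00 -3.000e-03] [ 0.0002  0.0003 -0.0229]
```

View pics/s2.png

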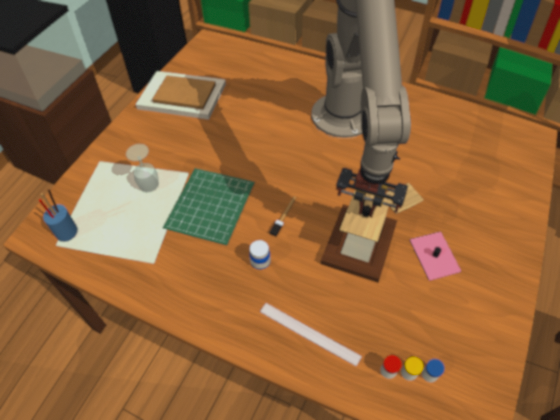

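The panel hangs level above the frame at (365,222), and glass shows in the recess below it. I'll carry it across at this height.

Request:
carry_out:
  plan:
    - {"delta_pos": [-0.01, -0.2, 0], "dr": [0, 0, 0], "fingers": 1}
    - {"delta_pos": [-0.02, -0.45, 0], "dr": [0, 0, 0], "fingers": 1}
    - {"delta_pos": [-0.03, -0.7, 0], "dr": [0, 0, 0], "fingers": 1}
    - {"delta_pos": [-0.045, -0.98, 0], "dr": [0, 0, 0], "fingers": 1}

```text
clock: 6.55
ee_pos: [0.5235, 0.1474, 0.1613]
eef_rot: [-0.001, -0.033, 0.999, -0.0]
ft_force: [0.5, 0.4, -1.3]
grip_width: 0.0213
finger_force: 25.0
```

Request:
carry_out:
  plan:
    - {"delta_pos": [-0.01, -0.3, 0], "dr": [0, 0, 0], "fingers": 1}
    - {"delta_pos": [-0.03, -0.65, 0], "dr": [0, 0, 0], "fingers": 1}
    - {"delta_pos": [-0.045, -0.98, 0], "dr": [0, 0, 0], "fingers": 1}

```text
clock: 6.85
ee_pos: [0.5345, 0.0491, 0.1614]
eef_rot: [-0.001, -0.033, 0.999, -0.0]
ft_force: [0.3, -0.7, -1.8]
grip_width: 0.0215
finger_force: 25.0
```

Request:
carry_out:
  plan:
    - {"delta_pos": [-0.01, -0.3, 0], "dr": [0, 0, 0], "fingers": 1}
    - {"delta_pos": [-0.03, -0.65, 0], "dr": [0, 0, 0], "fingers": 1}
    - {"delta_pos": [-0.045, -0.98, 0], "dr": [0, 0, 0], "fingers": 1}

```text
clock: 7.15
ee_pos: [0.5453, -0.0483, 0.1614]
eef_rot: [-0.001, -0.033, 0.999, -0.0]
ft_force: [0.7, -0.7, 0.0]
grip_width: 0.0216
finger_force: 25.0
```

Request:
carry_out:
  plan:
    - {"delta_pos": [-0.01, -0.3, 0], "dr": [0, 0, 0], "fingers": 1}
    - {"delta_pos": [-0.03, -0.65, 0], "dr": [0, 0, 0], "fingers": 1}
    - {"delta_pos": [-0.045, -0.98, 0], "dr": [0, 0, 0], "fingers": 1}

```text
clock: 7.45
ee_pos: [0.5562, -0.1456, 0.1613]
eef_rot: [-0.001, -0.033, 0.999, 0.0]
ft_force: [0.6, -0.0, -1.6]
grip_width: 0.0212
finger_force: 25.0
```

Request:
carry_out:
  plan:
    - {"delta_pos": [-0.01, -0.3, 0], "dr": [0, 0, -0.01], "fingers": 1}
    - {"delta_pos": [-0.03, -0.6, 0], "dr": [0, 0, -0.02], "fingers": 1}
    - {"delta_pos": [-0.045, -0.85, 0], "dr": [0, 0, -0.023], "fingers": 1}
    - {"delta_pos": [-0.045, -0.98, 0], "dr": [0, 0, -0.023], "fingers": 1}
    - {"delta_pos": [-0.045, -0.98, 0], "dr": [0, 0, -0.023], "fingers": 1}

```text
clock: 7.95
ee_pos: [0.5669, -0.2437, 0.1616]
eef_rot: [-0.001, -0.067, 0.998, -0.0]
ft_force: [-0.8, 0.3, -0.3]
grip_width: 0.0214
finger_force: 25.0
```

```bash
python3 - <<'E'
from h import *
from bench import telemetry,camera
s=telemetry.read_state();c=camera('top');pickle.dump((c,s),open('t3.pkl','wb'))
print(s['clock'],s['ee_pos'],s['eef_rot'],s['grip_width'],s['finger_force'])
w=camera('wrist')
cv2.imwrite('pics/t3.png',np.hstack([c['image'][:300,120:520],w['image'][60:360,80:480]])[...,::-1])
go(s,[.568,-.245,.05],np.pi/2+.137)
E
```

```text
7.95 [ 0.56689975 -0.24365038  0.16159956] [-9.37938948e-04 -6.69161419e-02  9.97758151e-01 -1.50623369e-04] 0.021395072195213638 24.99923050403595
go [-0.011 -0.015  1.116] [-0.0001 -0.0006 -0.001 ]
```

View pics/t3.png

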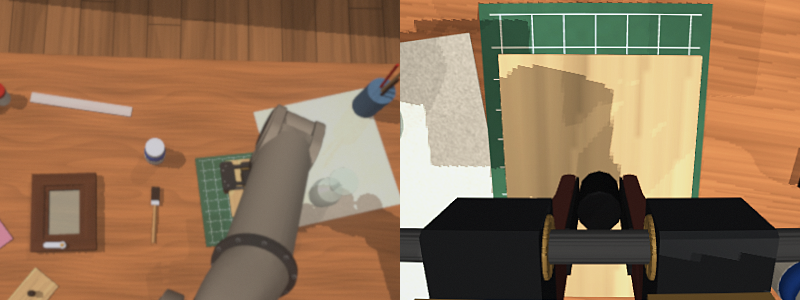

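The tab is still aside, at (53,245) in the left half. The panel is centred over the mat and aligned with it. I'll lower it.

Request:
carry_out:
  plan:
    - {"delta_pos": [-0.01, -0.01, 0.25], "dr": [0, 0, 0], "fingers": 1}
    - {"delta_pos": [-0.01, -0.01, 0.5], "dr": [0, 0, 0], "fingers": 1}
    - {"delta_pos": [-0.01, -0.01, 0.75], "dr": [0, 0, 0], "fingers": 1}
    - {"delta_pos": [-0.01, -0.01, 1.0], "dr": [0, 0, 0], "fingers": 1}
    - {"delta_pos": [-0.01, -0.01, 1.0], "dr": [0, 0, 0], "fingers": 1}

```text
clock: 8.55
ee_pos: [0.5669, -0.2392, 0.0594]
eef_rot: [-0.003, -0.07, 0.998, 0.002]
ft_force: [0.2, -0.2, -1.3]
grip_width: 0.0215
finger_force: 25.0
```

Request:
carry_out:
  plan:
    - {"delta_pos": [0, 0, 0.1], "dr": [0, 0, 0], "fingers": 1}
    - {"delta_pos": [0, 0, 0.2], "dr": [0, 0, 0], "fingers": 1}
    - {"delta_pos": [0, 0, 0.3], "dr": [0, 0, 0], "fingers": 1}
    - {"delta_pos": [0, 0, 0.36], "dr": [0, 0, 0], "fingers": 1}
    - {"delta_pos": [0, 0, 0.36], "dr": [0, 0, 0], "fingers": 1}

```text
clock: 9.05
ee_pos: [0.5685, -0.2425, 0.0258]
eef_rot: [-0.001, -0.069, 0.998, 0.0]
ft_force: [0.1, -0.3, -2.3]
grip_width: 0.0213
finger_force: 25.0
```

Request:
carry_out:
  plan:
    - {"delta_pos": [0, 0, 0.03], "dr": [0, 0, 0], "fingers": 1}
    - {"delta_pos": [0, 0, 0.05], "dr": [0, 0, 0], "fingers": 1}
    - {"delta_pos": [0, 0, 0.05], "dr": [0, 0, 0], "fingers": 1}
    - {"delta_pos": [0, 0, 0.05], "dr": [0, 0, 0], "fingers": 1}

```text
clock: 9.45
ee_pos: [0.5691, -0.2427, 0.0218]
eef_rot: [0.0, -0.069, 0.998, -0.0]
ft_force: [0.3, 0.9, 0.2]
grip_width: 0.0215
finger_force: 25.0
```

Request:
carry_out:
  plan:
    - {"delta_pos": [0, 0, 0.01], "dr": [0, 0, 0], "fingers": 1}
    - {"delta_pos": [0, 0, 0.02], "dr": [0, 0, 0], "fingers": 1}
    - {"delta_pos": [0, 0, 0.02], "dr": [0, 0, 0], "fingers": 1}
    - {"delta_pos": [0, 0, 0.02], "dr": [0, 0, 0], "fingers": 1}

```text
clock: 9.85
ee_pos: [0.569, -0.2427, 0.0196]
eef_rot: [-0.0, -0.069, 0.998, 0.0]
ft_force: [0.1, 0.5, -0.8]
grip_width: 0.0212
finger_force: 25.0
```

Request:
carry_out:
  plan:
    - {"delta_pos": [0, 0, 0.01], "dr": [0, 0, 0], "fingers": 1}
    - {"delta_pos": [0, 0, 0.02], "dr": [0, 0, 0], "fingers": 1}
    - {"delta_pos": [0, 0, 0.02], "dr": [0, 0, 0], "fingers": 1}

```text
clock: 10.15
ee_pos: [0.5691, -0.2427, 0.0176]
eef_rot: [0.0, -0.069, 0.998, -0.0]
ft_force: [1.0, -0.3, -0.2]
grip_width: 0.0215
finger_force: 25.0
```

Request:
carry_out:
  plan:
    - {"delta_pos": [0, 0, 0.01], "dr": [0, 0, 0], "fingers": 1}
    - {"delta_pos": [0, 0, 0.01], "dr": [0, 0, 0], "fingers": 1}
    - {"delta_pos": [0, 0, 0.01], "dr": [0, 0, 0], "fingers": 1}

```text
clock: 10.45
ee_pos: [0.5691, -0.2427, 0.0175]
eef_rot: [0.0, -0.069, 0.998, 0.0]
ft_force: [-2.2, 1.3, 7.0]
grip_width: 0.0213
finger_force: 25.0
```

Contact with the mat at 7 N. I'll release gently, but only to about 45 mm, then rise.

Request:
carry_out:
  plan:
    - {"delta_pos": [0, 0, 0], "dr": [0, 0, 0], "fingers": 0.4}
    - {"delta_pos": [0, 0, 0], "dr": [0, 0, 0], "fingers": 0.2}
    - {"delta_pos": [0, 0, 0], "dr": [0, 0, 0], "fingers": 0}
    - {"delta_pos": [0, 0, 0], "dr": [0, 0, 0], "fingers": 0}
    - {"delta_pos": [0, 0, 0], "dr": [0, 0, 0], "fingers": 0}

```text
clock: 10.95
ee_pos: [0.569, -0.2427, 0.0165]
eef_rot: [-0.0, -0.069, 0.998, 0.0]
ft_force: [0.3, 0.2, 0.2]
grip_width: 0.0433
finger_force: 0.0
```

Request:
carry_out:
  plan:
    - {"delta_pos": [0, 0, -0.2], "dr": [0, 0, 0], "fingers": 0}
    - {"delta_pos": [0, 0, -0.5], "dr": [0, 0, 0], "fingers": 0}
    - {"delta_pos": [0, 0, -0.9], "dr": [0, 0, 0], "fingers": 0}
    - {"delta_pos": [0, 0, -0.9], "dr": [0, 0, 0], "fingers": 0}
    - {"delta_pos": [0, 0, -0.9], "dr": [0, 0, 0], "fingers": 0}

```text
clock: 11.45
ee_pos: [0.5696, -0.2428, 0.1074]
eef_rot: [0.001, -0.069, 0.998, -0.0]
ft_force: [0.1, -0.4, 0.1]
grip_width: 0.0441
finger_force: 0.0
```

```bash
python3 - <<'E'
from h import *
from bench import telemetry,camera
s=telemetry.read_state();c=camera('scene');w=camera('wrist')
print(s['clock'],s['ee_pos'],s['grip_width'],s['ft_force'])
cv2.imwrite('pics/f.png',np.hstack([c['image'][100:400,50:450],w['image'][60:360,80:480]])[...,::-1])
E
```

```text
11.45 [ 0.56962055 -0.24281155  0.1074496 ] 0.044102344087413536 [ 0.14464616 -0.43152431  0.08061383]
```

View pics/f.png

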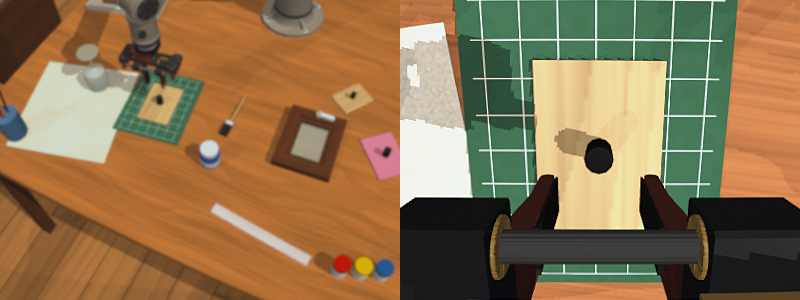

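The panel lies flat in the middle of the mat, around (160,103) on the left and (600,150) on the right. The tab is aside and the gripper is clear, so I'm handing in.

```bash
python3 -c "
from bench import manip
print(manip.close_job())"
```

```text
the job is handed in; nothing more can be done
None
```

I handed the job in at about 11.5 s: the tab is turned aside (about 1.5 rad), and the panel lies flat, knob up, near the middle of the mat. The goblet, jar and brush show no sign of being disturbed; the hand-in gave no verdict.

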